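# Lap the sawn faces of a batch of mortar coupons in a clamping jig

### The arm

A 6-joint arm with a two-finger parallel gripper is mounted at the origin on a cart in front of the work surface, level with it; the furniture and walls round the work are solid. World frame = base frame: x ahead of the robot, y to its left, z up, the work surface at z = 0. Lengths are in m, angles in rad, forces in N, time in s.
With the tool pointing down it reaches from about 0.375 to 0.9 m from the base axis. Payload 3.1 kg.
Tool frame: the origin (TCP) lies at the very end of the fingers, on their centre line; the grasp point (between the pads) lies 19 mm behind it; z points along the fingers, y is the line along which they close (so a half turn about z gives the same grasp; the last joint's range is limited). The gripper opens to 85 mm and grips with 20 to 120 N. Pads are 22 mm wide; open, the fingers measure 114 mm over their backs; the gripper's body (76 mm by 85 mm) begins 54 mm behind the grasp point. The pads swing forward as they close: fully open they stand 13 mm farther back than shut.
Start: joints at [-1.379, 0.527, 1.433, -0, 1.181, -0.178], TCP at [0.226, -0.582, 0.231] pointing down, gripper open.
Joint ranges: [-3.08, 3.08], [-0.75, 2.2], [0.22, 2.44], [-1.43, 4.57], [0, 2.65], [-2.85, 2.85]. Speed limits (rad/s): [2.79, 2.79, 3.14, 3.14, 3.14, 3.14].

### API

Orientations are given as a unit quaternion [x, y, z, w].
In Python, from station import manip gives the robot as it stands.
- The arm moves only by the shell command python3 -m handwheel 'ROWS' [FORCE]. ROWS is JSON, a list of rows, each a list of 7 numbers: the shift along the world's x, y, z in mm, then the turn, a rotation vector about the world's x, y, z in degrees, then the opening, from 0 (shut) to 1 (fully open). A call has exactly 10 rows; each row shifts and turns the commanded pose from where the row before left it; what a row does not reach is not made up. A row lasts 1/8 s, in which the tool goes at most 62.5 mm and 10.7 degrees, less where a joint would pass 70% of its speed; a pose out of reach is approached as far as the arm can. A call is refused whole if a number of a shift passes 62.5 or a number of a turn 10.7, either way. A call with a gripper value outside its range is refused whole. The fingers move at their own pace and stop on an object; FORCE is the grip in N (left out, the last holds). Time passes only in rows, so rows that do not move let the fingers close, or fill a call up. It gives the time, the measured TCP pose, the force, the opening and the grip force at its end, in the units of the state.
- manip.sense(): the state, without advancing time (a new reading comes with each control period).
- manip.snapshot(name): name is "scene" or "top"; returns the picture (420x560x3 uint8, red, green, blue); there is no depth.
- manip.get_calibration(name): a dict with "K" (3x3 intrinsics, pixels), "rvec" (rotation vector, rad) and "tvec" (3), from world to camera coordinates, as OpenCV has them. Camera axes: x right, y down, z forward; pixel columns grow to the right and rows downward; lengths in m; the calibration is good to about 2 mm. A picture is of the moment at which its call begins. get_calibration takes no time and is no camera call.
- manip.sign_off(): hands the job in; it is judged then, once.
The state is a dict: "t": time; "q": joint angles; "qd": joint speeds; "tau": joint torques, N m; "tcp_pos": TCP position; "tool_rot": TCP orientation; "force": force on the tool from outside, world axes, zero at the start; "ft_torque": the same for the moment, N m; "finger_gap": opening from 0.0 (shut) to 1.0 (fully open); "gripper_force": force on a finger pad.
Only numpy, scipy, OpenCV 4.12 (cv2) and the standard library are available. Lean on these libraries where they do the work, as an engineer would, in place of code of your own. Each camera call takes 0.05 s, during which the arm holds its last target. There are 200 camera calls.

### The job

Dress the sawn top faces of all the mortar coupons together: set them side by side on the jig against its fixed stop with their long sides across the slide, push the sliding jaw up tight and lock it with its knob, then with the hand lap make two slow double strokes along the row, each from the middle of the coupon at the stop to the middle of the coupon at the jaw and back, keeping the lap's cushion squeezed about half-way the whole time and never bearing down hard. Afterwards put the lap back on its wooden rest, free the clamp knob and lay the coupons in the aluminium tray, dressed face up and side by side, without shifting the other things on the table.

Things in the scene. Friction and masses are not known exactly. Their poses are not given: they have to be found in the camera images.
- jig: clamping jig, fixed to the table: flat steel T-slot plate 120 (x) x 300 (y) x 20 mm; origin at the middle of its underside. Coupons lie on it (z = 20 mm) in a row along y on the middle line x = 0 (within 15 mm), their 60 mm side along x. Fixed stop at the +y end, sliding jaw at the -y end, both 66 mm wide with tops at z = 42 mm, so coupons stand 8 mm proud.
- stop_face (a point): point on the fixed stop's clamping face (faces the jig's -y), on the middle line, 35 mm above the jig's underside. In the jig's frame at (0, 110, 35) mm.
- jaw_face (a point): point on the sliding jaw's clamping face (faces the jig's +y), on the middle line, 35 mm above the jig's underside; axes parallel to the jig's; moves with the jaw. Behind it the jaw plate is 24 mm thick, then a slide block 13 mm high carries the clamp knob.
- jaw (a joint): travel of the sliding jaw in m: 0 fully open (160 mm between stop and jaw faces), up to 0.125 towards the stop. When the knob is loose it slides with 1.5 N of friction and may be pushed along by the knob; when the knob is locked it withstands about 50 N.
- clamp_knob (a joint): angle of the clamp knob in rad: 0 loose, 1.5 hard stop; grows clockwise seen from above. Below 1.0 the jaw is free, it counts as locked above 1.2 and as free below 0.6. Turning it takes 0.12 N m, rising to 0.25 N m at the end; it stays where it is left.
- knob_grip (a point): middle of the knob's black grip bar, on the knob's upright axis, 52 mm behind the jaw's face, 62 mm above the jig's underside. The bar is 48 long x 13 wide x 20 mm high, its underside 19 mm above the slide block; it lies along this point's own x axis: across the slide with the knob at 0, along it when locked. Grasp it from above.
- lap_handle (a point): centre of the hand lap's wooden handle: bar 80 (its x) x 20 (its y) x 24 mm high, 50 mm above the working face when the cushion is free; grasp from above across the 20 mm. z points away from the working face. The lap weighs 0.3 kg, is 76 x 44 mm, 62 mm high; 26 mm are free between the plate below and the handle's middle.
- lap: the hand lap's upper part with the handle; its origin lies at the middle of the working face when the cushion is not squeezed; z up.
- lap_face (a point): middle of the flat working face under the lap's steel sole, 76 (its x) x 44 mm (its y). In use its y lies along the row of coupons (the direction of the stroke) and its x across it.
- lap_sole (a joint): squeeze of the lap's sprung cushion in m: 0 when hanging free, 0.010 fully closed; 1 N per mm. Good pressure is about 5 mm; anything between 3 and 9 mm counts. Standing under its own weight it reads about 1.6 mm.
- lap_rest: wooden rest for the hand lap, fixed, 112 (its x) x 80 (its y) x 13 mm high: a shallow pocket 94 x 62 mm with its floor 8 mm above the table. Origin at the centre of its underside. The lap stands in it with its handle along the rest's x.
- tray: shallow aluminium tray for the finished coupons, fixed, 122 (its x) x 190 (its y) x 16 mm high, walls and floor 3 mm. Origin at the centre of its underside; the coupons lie flat on its floor, side by side in one layer.
- centre_a (a point): centre of sawn mortar coupon A, a grey concrete block 60 (its x) x 40 (its y) x 30 mm (its z, the face to be dressed is +z and lies upward at the start), 0.16 kg. It may be absent.
- centre_b (a point): centre of sawn mortar coupon B, a grey concrete block 60 (its x) x 40 (its y) x 30 mm (its z, the face to be dressed is +z and lies upward at the start), 0.16 kg. It may be absent.
- centre_c (a point): centre of sawn mortar coupon C, a grey concrete block 60 (its x) x 40 (its y) x 30 mm (its z, the face to be dressed is +z and lies upward at the start), 0.16 kg. It may be absent.
- coupon_a: coupon A itself; origin at the middle of its underside.
- coupon_b: coupon B itself; origin at the middle of its underside.
- coupon_c: coupon C itself; origin at the middle of its underside.
- core_1: round concrete core 50 mm in diameter, 42 mm high, standing on the table; not part of the job. Origin at its underside.
- core_2: round concrete core 42 mm in diameter, 40 mm high, standing on the table; not part of the job. Origin at its underside.
- sample_tin_c: small round tin 47 mm in diameter, 25 mm high, standing at the back; not part of the job.
- stopwatch: round mechanical lab timer 73 x 54 x 17 mm lying on the table; not part of the job.
Things that resemble listed ones, but are neither listed nor needed, are in the scene too. Leave any red look-alike of the coupon_a alone.

How it is judged:
On the way, in this order (a step that is already met when the one before it is completed fails the run):
1. all coupons lie side by side on the jig, face up and long sides across the slide, squeezed between stop and jaw, and the clamp knob is locked (x of centre_a in the frame of jig between -0.015 and 0.015 m and z of centre_a in the frame of jig between 0.032 and 0.038 m and y of centre_a in the frame of jig between -0.05 and 0.11 m and angle between each of coupon_a, coupon_b, coupon_c's own z axis and vertical below 0.1 rad and angle between the x axis of each of coupon_a, coupon_b, coupon_c and the x axis of jig, either way round below 0.15 rad and x of centre_b in the frame of jig between -0.015 and 0.015 m and z of centre_b in the frame of jig between 0.032 and 0.038 m and y of centre_b in the frame of jig between -0.05 and 0.11 m and x of centre_c in the frame of jig between -0.015 and 0.015 m and z of centre_c in the frame of jig between 0.032 and 0.038 m and y of centre_c in the frame of jig between -0.05 and 0.11 m and value of joint clamp_knob above 1.2 rad and contact force between each of jig_c1, jaw_c0 and anything else above 1 N), for 0.2 s.
2. the lap is pressed on the coupon at the stop with its cushion about half squeezed, the jaw locked (value of joint lap_sole between 0.0028 and 0.0092 m and x of lap_face in the frame of jig between -0.018 and 0.018 m and z of lap_face in the frame of jig between 0.046 and 0.054 m and angle between lap's own z axis and vertical below 0.12 rad and value of joint clamp_knob above 1.2 rad and (contact force between lap and coupon_a above 1 N or contact force between lap and coupon_b above 1 N or contact force between lap and coupon_c above 1 N) and y of lap_face in the frame of jig between 0.078 and 0.104 m), for 0.2 s.
3. first stroke: the lap, still pressed so, passes along the row (value of joint lap_sole between 0.0028 and 0.0092 m and x of lap_face in the frame of jig between -0.018 and 0.018 m and z of lap_face in the frame of jig between 0.046 and 0.054 m and angle between lap's own z axis and vertical below 0.12 rad and value of joint clamp_knob above 1.2 rad and (contact force between lap and coupon_a above 1 N or contact force between lap and coupon_b above 1 N or contact force between lap and coupon_c above 1 N) and y of lap_face in the frame of jig between 0.062 and 0.076 m), for 0.1 s.
4. first stroke: still pressed so, it has come to the coupon at the jaw (value of joint lap_sole between 0.0028 and 0.0092 m and x of lap_face in the frame of jig between -0.018 and 0.018 m and z of lap_face in the frame of jig between 0.046 and 0.054 m and angle between lap's own z axis and vertical below 0.12 rad and value of joint clamp_knob above 1.2 rad and (contact force between lap and coupon_a above 1 N or contact force between lap and coupon_b above 1 N or contact force between lap and coupon_c above 1 N) and y of lap_face in the frame of jaw_face between 0.006 and 0.032 m), for 0.2 s.
5. first stroke: still pressed so, it passes back along the row (all of step 3), for 0.1 s.
6. first stroke: still pressed so, it is back on the coupon at the stop (all of step 2), for 0.2 s.
7. second stroke: the lap, still pressed so, passes along the row (all of step 5), for 0.1 s.
8. second stroke: still pressed so, it has come to the coupon at the jaw (all of step 4), for 0.2 s.
9. second stroke: still pressed so, it passes back along the row (all of step 7), for 0.1 s.
10. second stroke: still pressed so, it is back on the coupon at the stop (all of step 6), for 0.2 s.
At the end, for the whole second after the job is handed in: All coupons lie flat in one layer on the tray's floor, dressed face up (within 7 degrees) and at rest; the lap stands upright in the pocket of its rest, at rest; the clamp knob is free (below 0.6 rad) (x of centre_a in the frame of tray between -0.058 and 0.058 m and y of centre_a in the frame of tray between -0.092 and 0.092 m and z of centre_a in the frame of tray between 0.014 and 0.023 m and angle between each of coupon_a, coupon_b, coupon_c's own z axis and vertical below 0.12 rad and linear speed of each of coupon_a, coupon_b, coupon_c, lap below 0.02 m/s and x of centre_b in the frame of tray between -0.058 and 0.058 m and y of centre_b in the frame of tray between -0.092 and 0.092 m and z of centre_b in the frame of tray between 0.014 and 0.023 m and x of centre_c in the frame of tray between -0.058 and 0.058 m and y of centre_c in the frame of tray between -0.092 and 0.092 m and z of centre_c in the frame of tray between 0.014 and 0.023 m and x of lap_handle in the frame of lap_rest between -0.014 and 0.014 m and y of lap_handle in the frame of lap_rest between -0.014 and 0.014 m and z of lap_handle in the frame of lap_rest between 0.05 and 0.062 m and angle between lap's own z axis and vertical below 0.1 rad and value of joint clamp_knob below 0.6 rad); the robot touches nothing.
It fails at once if the lap bears on a coupon with more than 22 N (contact force between lap and coupon_a above 22 N or contact force between lap and coupon_b above 22 N or contact force between lap and coupon_c above 22 N).
It fails at once if another thing on the table is shifted by more than 2 cm (distance of any of core_1, core_2, sample_tin_c, stopwatch from where it was at the start of the episode above 0.02 m).
Of coupon_a, coupon_b, coupon_c only 2 to 3 are there at a start; the rules pass over those that are not, and their reading is None.
At some moment in a run one of coupon_a, coupon_b, coupon_c may be knocked a few centimetres aside while the robot is not near it.
It also fails if it takes over 210 s, if anything falls off the work surface, if the arm or the gripper's body presses on something with over 40 N, if the wrist force passes 120 N, or if a joint passes its speed limit or range.

## Working session

There is one attempt and no reset: what is moved stays moved. The work goes in short steps, Python scripts to look and compute and a shell command to move; the robot and the scene stay as the last step left them, time stands still between calls to the robot, and variables do not carry over. Pictures are saved under pics/ and viewed, at most 14 in all, crops included, and the job is handed in when it is done.

```bash
ls; mkdir -p pics; cat > h.py <<'E'
import numpy as np, cv2
from station import manip
def cal(n):
    c=manip.get_calibration(n); R=cv2.Rodrigues(np.array(c["rvec"],float))[0]
    return np.array(c["K"],float),R,np.array(c["tvec"],float).ravel()
def ray(n,uv,z):
    K,R,t=cal(n); d=R.T@np.linalg.inv(K)@np.array([uv[0],uv[1],1.]); o=-R.T@t
    return o+d*(z-o[2])/d[2]
def proj(n,P):
    K,R,t=cal(n); p=K@(R@np.array(P,float)+t); return p[:2]/p[2]
def snap(n,f=None):
    im=manip.snapshot(n)
    if f: cv2.imwrite('pics/'+f,im[:,:,::-1])
    return im
E
python3 - <<'E'
from h import *
for n in("scene","top"):
    snap(n,n+"0.png"); K,R,t=cal(n); print(n,-R.T@t,R[2],K[0,0])
s=manip.sense(); print(s["t"],s["tcp_pos"],s["tool_rot"],s["force"])
E
```

```text
pics
scene [-0.04354692  0.74562187  0.74585287] [ 0.55133378 -0.58979255 -0.59006424] 392.3987555126484
top [0.37104607 0.05749789 1.15979753] [ 0.1837172   0.01858951 -0.98280335] 408.56460391540986
0.1 [ 0.22635809 -0.58189409  0.23045351] [ 9.82866842e-01  1.84314546e-01 -9.26446361e-06 -9.58077755e-04] [-0.09903862 -0.28590761 -0.1864916 ]
```

View pics/top0.png

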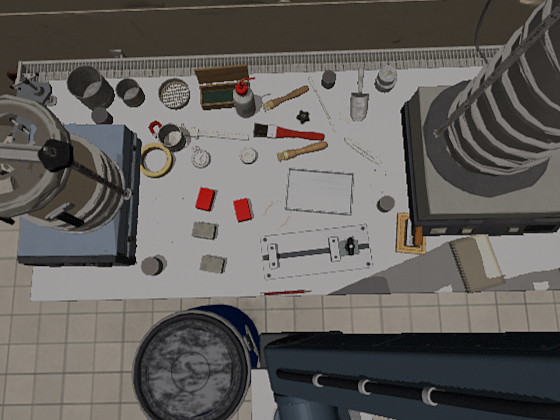

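View pics/scene0.png

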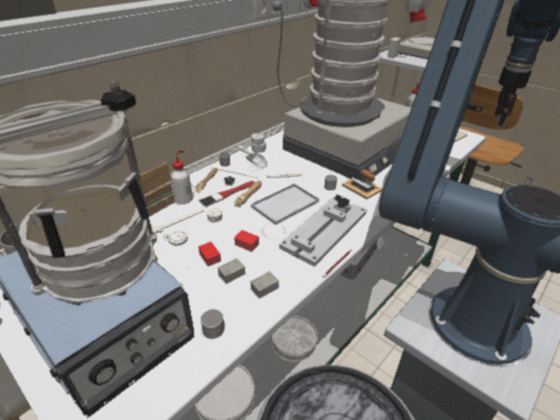

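The top view shows two grey coupons at (203,231) and (212,264), with red look-alikes at (205,199) and (242,210). It also shows the jig at about (316,250) with its knob at (350,246), the tray at (320,192) and the lap rest at (411,233). Next I'll zoom in and measure.

```bash
python3 - <<'E'
from h import *
im=cv2.imread('pics/top0.png')
c=im[155:305,130:440]; cv2.imwrite('pics/top0z.png',cv2.resize(c,None,fx=2.5,fy=2.5,interpolation=cv2.INTER_CUBIC))
# grey (slightly warm) dark blobs on the light table
g=cv2.cvtColor(im,cv2.COLOR_BGR2GRAY); hsv=cv2.cvtColor(im,cv2.COLOR_BGR2HSV)
def blobs(m,name,amin,amax):
    for ct in cv2.findContours(m.astype(np.uint8),cv2.RETR_EXTERNAL,cv2.CHAIN_APPROX_NONE)[0]:
        a=cv2.contourArea(ct); 
        if amin<a<amax:
            r=cv2.minAreaRect(ct); (u,v)=r[0]
            if 130<u<445 and 160<v<300: print(name,np.round(r[0],1),np.round(r[1],1),round(r[2]),a, ray("top",r[0],.03).round(3))
blobs((g<165)&(hsv[...,1]<70),'dark',80,3000)
blobs((hsv[...,1]>110)&(hsv[...,0]>8)&(hsv[...,0]<30),'wood',80,3000)
E
```

```text
wood [410.7 233.1] [28.2 39.4] 3 547.5 [ 0.505 -0.289  0.03 ]
wood [156.  160.5] [33. 32.] 90 153.5 [0.734 0.426 0.03 ]
```

View pics/top0z.png

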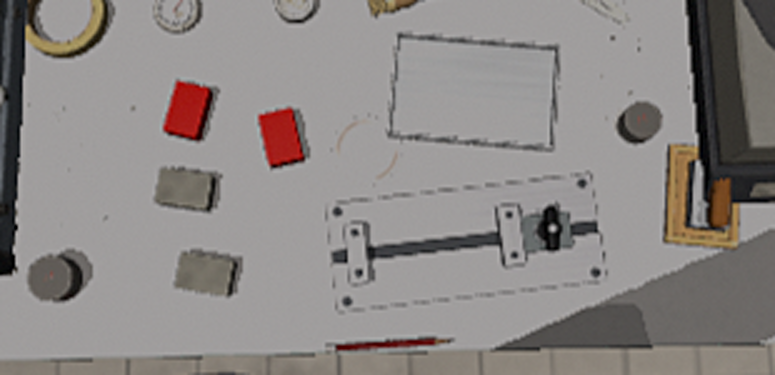

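```bash
cat >> h.py <<'E'
def topface(n,im,u,v,z,r=20):
    """bright-grey top face of a coupon near pixel (u,v), fitted on plane z -> centre, long-axis angle, size"""
    u,v=int(u),int(v); c=im[v-r:v+r,u-r:u+r]; ref=np.median(im[v-2:v+3,u-2:u+3].reshape(-1,3),0)
    c=cv2.resize(c,None,fx=4,fy=4,interpolation=cv2.INTER_CUBIC).astype(float)
    m=(np.abs(c-ref).max(2)<30).astype(np.uint8); m=cv2.morphologyEx(m,cv2.MORPH_CLOSE,np.ones((5,5))); m=cv2.morphologyEx(m,cv2.MORPH_OPEN,np.ones((9,9)))
    ct=max(cv2.findContours(m,cv2.RETR_EXTERNAL,cv2.CHAIN_APPROX_NONE)[0],key=cv2.contourArea)
    P=np.array([ray(n,((p[0][0]+.5)/4-.5+u-r,(p[0][1]+.5)/4-.5+v-r),z)[:2] for p in ct])
    (x,y),(w,h),a=cv2.minAreaRect((P*1000).astype(np.float32))
    if w<h: w,h,a=h,w,a+90
    a=(a+90)%180-90
    return np.round([x,y]),round(a,1),np.round([w,h]),ref
E
python3 - <<'E'
from h import *
t=cv2.imread('pics/top0.png')[:,:,::-1]; s=cv2.imread('pics/scene0.png')[:,:,::-1]
Z=lambda x,y:(x/2.5+130-.3,y/2.5+155-.3)
print('table',t[245,180],'coupons:')
for p in((203,230),(211,263)): print(topface("top",t,*p,.03))
for p in((231,269),(264,283)): print(topface("scene",s,*p,.03))
J=np.array([ray("top",Z(*p),.02)[:2] for p in((330,206),(590,172),(606,280),(337,312))])*1000
print('jig',J.round(),'c',J.mean(0).round(),'edges',[np.linalg.norm(J[i]-J[i-1]).round() for i in range(4)])
ex=(J[0]+J[3]-J[1]-J[2])/2; print('jig y dir deg',np.degrees(np.arctan2(ex[1],ex[0])), [np.degrees(np.arctan2(*(J[i]-J[j])[::-1])).round(1) for i,j in((0,1),(3,2),(0,3),(1,2))])
B=np.array([ray("top",Z(*p),.02)[:2] for p in((337,212),(582,184),(595,272),(347,300))])*1000
print('bolts',B.round(),B.mean(0).round(),[np.degrees(np.arctan2(*(B[i]-B[j])[::-1])).round(1) for i,j in((0,1),(3,2))])
S=np.array([ray("top",Z(*p),.042)[:2] for p in((346,226),(366,224),(370,280),(349,283))])*1000; print('stop',S.round())
Jw=np.array([ray("top",Z(*p),.042)[:2] for p in((498,206),(518,203),(525,263),(503,266))])*1000; print('jaw',Jw.round())
print('knob',ray("top",Z(551,229),.072).round(3))
T=np.array([ray("top",Z(*p),.016)[:2] for p in((400,34),(558,46),(552,149),(388,135))])*1000; print('tray',T.round(),T.mean(0).round(),[np.linalg.norm(T[i]-T[i-1]).round() for i in range(4)],[np.degrees(np.arctan2(*(T[i]-T[j])[::-1])).round(1) for i,j in((0,1),(3,2))])
R=np.array([ray("top",Z(*p),.013)[:2] for p in((668,146),(664,243),(736,247))])*1000; print('rest',R.round(),(R[0]+R[2])/2,np.linalg.norm(R[0]-R[1]),np.linalg.norm(R[2]-R[1]),np.degrees(np.arctan2(*(R[0]-R[1])[::-1])))
H=np.array([ray("top",Z(*p),.069)[:2] for p in((714,179),(731,181),(728,228),(710,225))])*1000; print('handle',H.round(),H.mean(0))
c=s[150:280,240:400]; cv2.imwrite('pics/scene0z.png',cv2.resize(c,None,fx=4.5,fy=4.5,interpolation=cv2.INTER_CUBIC)[:,:,::-1])
E
```

```text
table [161 158 158] coupons:
(array([528., 287.]), 81.1, array([61., 48.]), array([117., 112., 102.]))
(array([435., 263.]), 79.3, array([61., 48.]), array([118., 114., 103.]))
(array([526., 291.]), 80.4, array([58., 39.]), array([162., 158., 147.]))
(array([430., 267.]), 79.2, array([58., 40.]), array([162., 158., 147.]))
jig [[ 505.  123.]
 [ 536. -170.]
 [ 416. -180.]
 [ 388.  117.]] c [461. -27.] edges [np.float64(118.0), np.float64(294.0), np.float64(121.0), np.float64(298.0)]
jig y dir deg 95.71629212016744 [np.float64(96.0), np.float64(95.4), np.float64(2.9), np.float64(4.8)]
bolts [[ 498.  115.]
 [ 523. -160.]
 [ 425. -168.]
 [ 400.  106.]] [461. -27.] [np.float64(95.1), np.float64(95.0)]
stop [[480. 105.]
 [482.  83.]
 [421.  80.]
 [418. 102.]]
jaw [[498. -63.]
 [501. -85.]
 [435. -89.]
 [432. -65.]]
knob [ 0.469 -0.114  0.072]
tray [[ 704.   39.]
 [ 684. -143.]
 [ 564. -129.]
 [ 585.   56.]] [634. -44.] [np.float64(120.0), np.float64(183.0), np.float64(121.0), np.float64(186.0)] [np.float64(83.8), np.float64(83.5)]
rest [[ 565. -261.]
 [ 455. -248.]
 [ 449. -327.]] [ 506.69062703 -293.88478918] 110.05843928119455 79.34050454068633 -6.645634578052163
handle [[ 518. -291.]
 [ 515. -309.]
 [ 465. -302.]
 [ 469. -283.]] [ 491.91099879 -296.27059332]
```

View pics/scene0z.png

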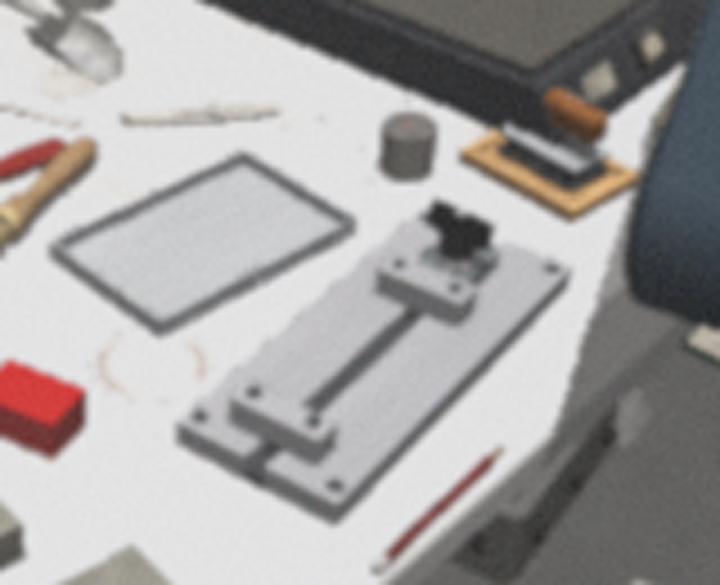

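The scene crop agrees with the top view: the jig is free of objects, the lap stands on its rest, the knob bar lies across the slide and only two coupons are present. Now I'll move to coupon 1 at about (527,289).

```bash
python3 -m handwheel '[[19,54,-5,0,0,-2,1],[19,54,-5,0,0,-2,1],[19,54,-5,0,0,-2,1],[19,54,-5,0,0,-2,1],[19,54,-5,0,0,-2,1],[19,54,-5,0,0,-2,1],[19,54,-5,0,0,-2,1],[19,54,-5,0,0,-2,1],[19,54,-5,0,0,-2,1],[19,54,-5,0,0,-2,1]]' 40
python3 -m handwheel '[[19,54,-5,0,0,-2,1],[19,54,-5,0,0,-2,1],[19,54,-5,0,0,-2,1],[19,54,-5,0,0,-2,1],[19,54,-5,0,0,-2,1],[15,61,-5,0,0,-1,1],[0,0,0,0,0,0,1],[0,0,0,0,0,0,1],[0,0,0,0,0,0,1],[0,0,0,0,0,0,1]]'
cat >> h.py <<'E'
from scipy.spatial.transform import Rotation as Rn
def where():
    s=manip.sense(); M=Rn.from_quat(s["tool_rot"]).as_matrix()
    print('t %.1f'%s["t"],'tcp',(np.array(s["tcp_pos"])*1000).round(1),'ydir',np.degrees(np.arctan2(M[1,1],M[0,1])).round(1),'tilt',M[:2,2].round(3),'F',np.round(s["force"],1),'gap',round(s["finger_gap"],3),'gf',np.round(s["gripper_force"],1))
E
python3 - <<'E'
from h import *
where(); snap("scene","s1.png"); snap("top","t1.png")
E
```

```text
t: 1.35
tcp_pos: [0.4169, -0.0408, 0.1812]
tool_rot: [1.0, 0.01, 0.0, 0.0]
force: [1.1, -0.5, 0.3]
finger_gap: 1.001
gripper_force: 0.0
t: 2.6
tcp_pos: [0.5263, 0.2866, 0.1515]
tool_rot: [0.996, -0.086, -0.0, 0.0]
force: [0.4, -1.5, -0.1]
finger_gap: 0.997
gripper_force: 0.0
t 2.6 tcp [526.3 286.6 151.5] ydir -99.9 tilt [-0. -0.] F [ 0.4 -1.5 -0.1] gap 0.997 gf 0.0
```

View pics/s1.png

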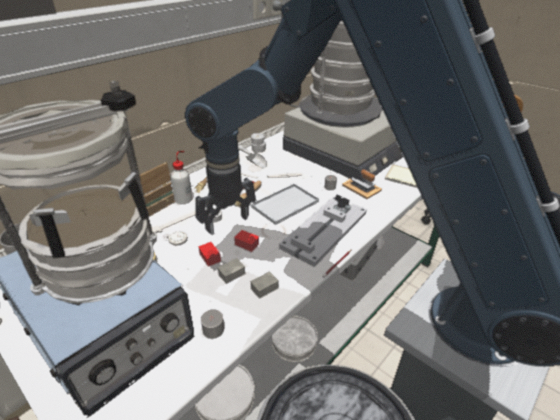

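The gripper hovers near (222,210), above coupon 1 at (231,269). The coupons haven't moved. Descend and grasp.

```bash
python3 -m handwheel '[[0,2,-40,0,0,0,1],[0,0,-40,0,0,0,1],[0,0,-40,0,0,0,1],[0,0,-24,0,0,0,1],[0,0,0,0,0,0,1],[0,0,0,0,0,0,0.5],[0,0,0,0,0,0,0.5],[0,0,0,0,0,0,0.5],[0,0,0,0,0,0,0.5],[0,0,0,0,0,0,0.5]]' 40
python3 -c "
from h import *
where()"
```

```text
t: 3.95
tcp_pos: [0.5276, 0.2903, 0.0091]
tool_rot: [0.996, -0.085, 0.001, -0.001]
force: [0.2, -0.6, 6.0]
finger_gap: 0.692
gripper_force: 45.6
t 4.0 tcp [527.6 290.3   9.1] ydir -99.8 tilt [0.003 0.001] F [ 0.2 -0.6  6. ] gap 0.692 gf 45.6
```

```bash
python3 -m handwheel '[[0,0,20,0,0,0,0.5],[0,0,30,0,0,0,0.5],[0,0,40,0,0,0,0.5],[-8,-23,5,0,0,10.5,0.5],[-8,-23,0,0,0,10.5,0.5],[-8,-23,0,0,0,10.5,0.5],[-8,-23,0,0,0,10.5,0.5],[-8,-23,0,0,0,10.5,0.5],[-8,-23,0,0,0,10.5,0.5],[-8,-23,0,0,0,10.5,0.5]]'
python3 -m handwheel '[[-8,-23,0,0,0,10.5,0.5],[-5,-23,0,0,0,10.5,0.5],[-5,-23,0,0,0,10.5,0.5],[0,0,0,0,0,0,0.5],[0,0,0,0,0,0,0.5],[0,0,0,0,0,0,0.5],[0,0,0,0,0,0,0.5],[0,0,0,0,0,0,0.5],[0,0,0,0,0,0,0.5],[0,0,0,0,0,0,0.5]]'
python3 -c "
from h import *
where()
im=snap('scene');snap('top','t2.png')
cv2.imwrite('pics/s2.png',cv2.resize(im[150:330,200:410],None,fx=3.3,fy=3.3,interpolation=cv2.INTER_CUBIC)[:,:,::-1])"
```

```text
t: 5.2
tcp_pos: [0.4702, 0.1285, 0.1034]
tool_rot: [0.848, 0.531, 0.001, 0.0]
force: [0.1, -0.2, -0.9]
finger_gap: 0.689
gripper_force: 44.7
t: 6.45
tcp_pos: [0.4523, 0.0601, 0.1023]
tool_rot: [0.674, 0.739, -0.0, -0.0]
force: [0.3, 0.3, -1.9]
finger_gap: 0.695
gripper_force: 44.7
t 6.5 tcp [452.3  60.1 102.3] ydir 5.2 tilt [-0.  0.] F [ 0.3  0.3 -1.9] gap 0.695 gf 44.7
```

View pics/s2.png

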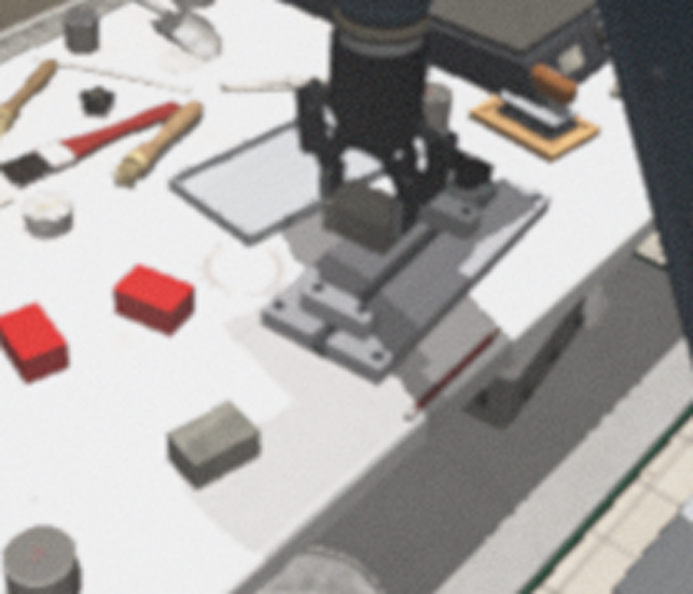

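Coupon 1 is held level above the jig, and coupon 2 hasn't moved (near (265,283) in the full image). Lower coupon 1, release, then go to coupon 2.

```bash
python3 -m handwheel '[[1,0,-30,0,0,0,0.5],[0,0,-30,0,0,0,0.5],[0,0,-9,0,0,0,0.5],[0,0,-2,0,0,0,0.5],[0,0,-1,0,0,0,0.5],[0,0,0,0,0,0,0.5],[0,0,0,0,0,0,0.5],[0,0,0,0,0,0,0.95],[0,0,0,0,0,0,0.95],[0,0,0,0,0,0,0.95]]'
python3 -c "
from h import *
where()"
python3 -m handwheel '[[0,0,20,0,0,0,0.95],[0,0,35,0,0,0,0.95],[-3,26,20,0,0,9.3,1],[-3,26,0,0,0,9.3,1],[-3,26,0,0,0,9.3,1],[-3,26,0,0,0,9.3,1],[-3,26,0,0,0,9.3,1],[-3,26,0,0,0,9.3,1],[-3,26,0,0,0,9.3,1],[0,23,0,0,0,9.2,1]]'
python3 -m handwheel '[[0,0,0,0,0,0,1],[0,0,0,0,0,0,1],[0,0,0,0,0,0,1],[0,0,0,0,0,0,1],[0,0,0,0,0,0,1],[0,0,0,0,0,0,1],[0,0,0,0,0,0,1],[0,0,0,0,0,0,1],[0,0,0,0,0,0,1],[0,0,0,0,0,0,1]]'
python3 -c "
from h import *
where()
im=snap('scene');snap('top','t3.png')
for p in((264,283),): print(topface('scene',im,*p,.03))
cv2.imwrite('pics/s3.png',cv2.resize(im[180:330,200:390],None,fx=3.3,fy=3.3,interpolation=cv2.INTER_CUBIC)[:,:,::-1])"
```

```text
t: 7.8
tcp_pos: [0.4535, 0.06, 0.0305]
tool_rot: [0.674, 0.739, 0.0, 0.0]
force: [0.1, 0.5, 0.4]
finger_gap: 0.952
gripper_force: 0.0
t 7.8 tcp [453.5  60.   30.5] ydir 5.2 tilt [ 0. -0.] F [0.1 0.5 0.4] gap 0.952 gf 0.0
t: 9.05
tcp_pos: [0.4318, 0.2659, 0.1053]
tool_rot: [0.088, 0.996, -0.0, -0.0]
force: [0.1, 0.5, -1.0]
finger_gap: 1.002
gripper_force: 0.0
t: 10.3
tcp_pos: [0.4324, 0.265, 0.1053]
tool_rot: [0.091, 0.996, -0.0, 0.0]
force: [1.4, -0.6, -0.7]
finger_gap: 1.003
gripper_force: 0.0
t 10.3 tcp [432.4 265.  105.3] ydir 79.5 tilt [ 0. -0.] F [ 1.4 -0.6 -0.7] gap 1.003 gf 0.0
(array([442., 256.]), 43.2, array([100.,  93.]), array([151., 148., 138.]))
```

View pics/s3.png

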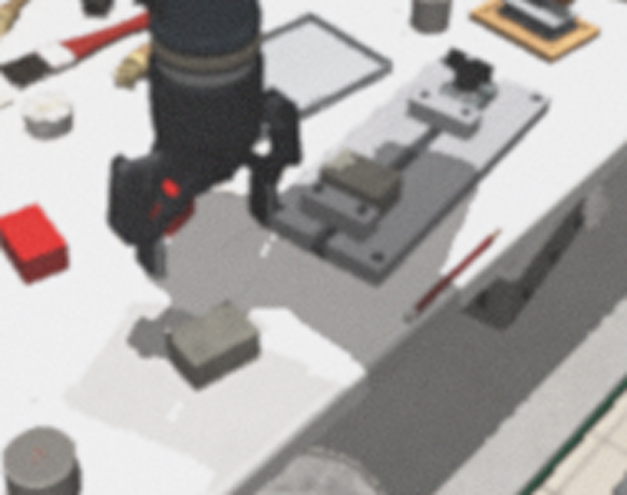

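Coupon 1 sits at the stop, around (310,234) in the full image. Coupon 2 is undisturbed under the open gripper, so I'll grasp it.

```bash
python3 -m handwheel '[[-1,0,-40,0,0,0,1],[0,0,-40,0,0,0,1],[0,0,-16,0,0,0,1],[0,0,0,0,0,0,1],[0,0,0,0,0,0,0.5],[0,0,0,0,0,0,0.5],[0,0,0,0,0,0,0.5],[0,0,0,0,0,0,0.5],[0,0,0,0,0,0,0.5],[0,0,0,0,0,0,0.5]]'
python3 -c "
from h import *
where()"
python3 -m handwheel '[[0,0,20,0,0,0,0.5],[0,0,30,0,0,0,0.5],[0,0,46,0,0,0,0.5],[3,-25,0,0,0,-9.3,0.5],[3,-25,0,0,0,-9.3,0.5],[3,-25,0,0,0,-9.3,0.5],[3,-25,0,0,0,-9.3,0.5],[3,-25,0,0,0,-9.3,0.5],[3,-25,0,0,0,-9.3,0.5],[3,-25,0,0,0,-9.3,0.5]]'
python3 -m handwheel '[[3,-25,0,0,0,-9.2,0.5],[3,-50,0,0,0,0,0.5],[0,0,0,0,0,0,0.5],[0,0,0,0,0,0,0.5],[0,0,0,0,0,0,0.5],[0,0,0,0,0,0,0.5],[0,0,0,0,0,0,0.5],[0,0,0,0,0,0,0.5],[0,0,0,0,0,0,0.5],[0,0,0,0,0,0,0.5]]'
python3 -c "
from h import *
where()
im=snap('scene');snap('top','t4.png')
cv2.imwrite('pics/s4.png',cv2.resize(im[150:300,260:410],None,fx=4,fy=4,interpolation=cv2.INTER_CUBIC)[:,:,::-1])"
```

```text
t: 11.65
tcp_pos: [0.4322, 0.2653, 0.0108]
tool_rot: [0.091, 0.996, 0.0, 0.001]
force: [-0.1, -1.1, 6.3]
finger_gap: 0.693
gripper_force: 44.5
t 11.7 tcp [432.2 265.3  10.8] ydir 79.6 tilt [0.002 0.001] F [-0.1 -1.1  6.3] gap 0.693 gf 44.5
t: 12.9
tcp_pos: [0.4524, 0.0893, 0.1057]
tool_rot: [0.615, 0.789, 0.0, 0.0]
force: [-0.4, 0.9, -1.9]
finger_gap: 0.691
gripper_force: 43.9
t: 14.15
tcp_pos: [0.4584, 0.015, 0.1053]
tool_rot: [0.674, 0.739, -0.0, -0.0]
force: [-0.1, 1.0, -1.8]
finger_gap: 0.691
gripper_force: 43.9
t 14.2 tcp [458.4  15.  105.3] ydir 5.2 tilt [-0.  0.] F [-0.1  1.  -1.8] gap 0.691 gf 43.9
```

View pics/s4.png

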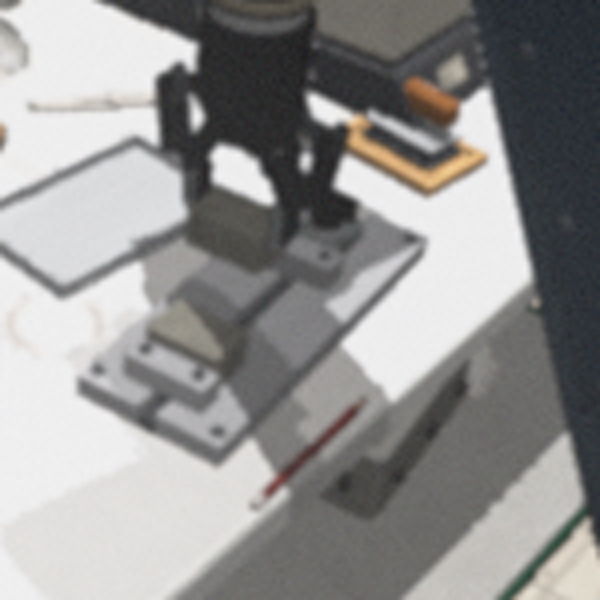

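```bash
python3 -m handwheel '[[-1,0,-30,0,0,0,0.5],[0,0,-30,0,0,0,0.5],[0,0,-10,0,0,0,0.5],[0,0,-2,0,0,0,0.5],[0,0,-1.5,0,0,0,0.5],[0,0,0,0,0,0,0.5],[0,0,0,0,0,0,0.5],[0,0,0,0,0,0,0.95],[0,0,0,0,0,0,0.95],[0,0,0,0,0,0,0.95]]'
python3 -m handwheel '[[0,0,25,0,0,0,0.95],[0,0,50,0,0,0,0.95],[2,-17,0,0,0,10,0.5],[2,-17,0,0,0,10,0.5],[2,-17,0,0,0,10,0.5],[2,-17,0,0,0,10,0.5],[2,-17,0,0,0,10,0.5],[1,-17,0,0,0,10,0.5],[0,-17,0,0,0,10,0.5],[0,-12,0,0,0,10,0.5]]'
python3 -m handwheel '[[0,0,0,0,0,10,0.5],[0,0,0,0,0,0,0.5],[0,0,0,0,0,0,0.5],[0,0,0,0,0,0,0.5],[0,0,0,0,0,0,0.5],[0,0,0,0,0,0,0.5],[0,0,0,0,0,0,0.5],[0,0,0,0,0,0,0.5],[0,0,0,0,0,0,0.5],[0,0,0,0,0,0,0.5]]'
python3 -c "
from h import *
where()
im=snap('top');im2=snap('scene')
a=cv2.resize(im[200:300,240:400],None,fx=4,fy=3.9,interpolation=cv2.INTER_CUBIC)[:290]
b=cv2.resize(im2[170:290,250:410],None,fx=4,fy=4,interpolation=cv2.INTER_CUBIC)[:305]
cv2.imwrite('pics/s5.png',np.vstack([a,b])[:,:,::-1])"
```

```text
t: 15.5
tcp_pos: [0.4575, 0.015, 0.032]
tool_rot: [0.674, 0.739, 0.0, 0.0]
force: [0.6, -1.2, 0.3]
finger_gap: 0.954
gripper_force: 0.0
t: 16.75
tcp_pos: [0.4683, -0.1167, 0.1068]
tool_rot: [0.039, 0.999, -0.0, -0.0]
force: [0.7, 0.9, 0.6]
finger_gap: 0.504
gripper_force: 0.0
t: 18.0
tcp_pos: [0.4684, -0.116, 0.1068]
tool_rot: [-0.046, 0.999, 0.0, -0.0]
force: [-0.6, 0.5, -0.5]
finger_gap: 0.5
gripper_force: 0.0
t 18.0 tcp [ 468.4 -116.   106.8] ydir 95.2 tilt [-0.  0.] F [-0.6  0.5 -0.5] gap 0.5 gf 0.0
```

View pics/s5.png

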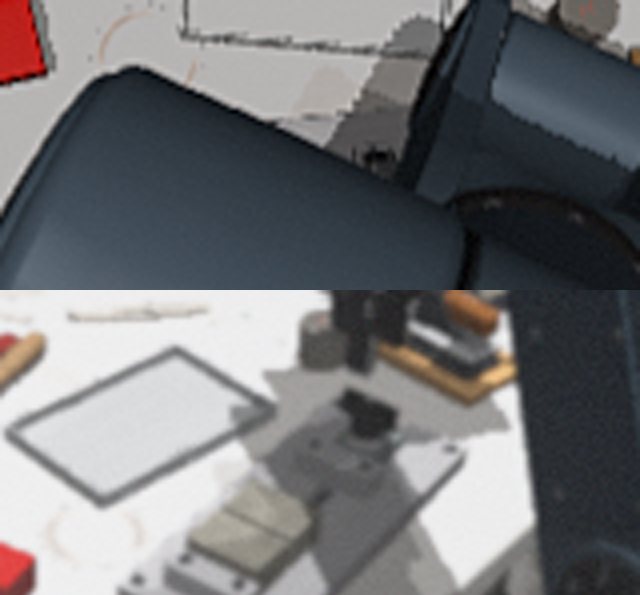

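Both coupons lie side by side at the stop, about (250,530) in the picture, and the gripper is above the knob. Descend and grip the bar.

```bash
python3 -m handwheel '[[0,0,-30,0,0,0,0.5],[0,0,-20,0,0,0,0.5],[0,0,-11,0,0,0,0.5],[0,0,0,0,0,0,0.5],[0,0,0,0,0,0,0],[0,0,0,0,0,0,0],[0,0,0,0,0,0,0],[0,0,0,0,0,0,0],[0,0,0,0,0,0,0],[0,0,0,0,0,0,0]]' 60
python3 -c "
from h import *
where()"
```

```text
t: 19.35
tcp_pos: [0.4688, -0.1161, 0.0466]
tool_rot: [-0.046, 0.999, -0.0, 0.001]
force: [-0.5, 0.4, 5.8]
finger_gap: 0.265
gripper_force: 59.0
t 19.4 tcp [ 468.8 -116.1   46.6] ydir 95.2 tilt [ 0.001 -0.001] F [-0.5  0.4  5.8] gap 0.265 gf 59.0
```

```bash
python3 -m handwheel '[[-0.5,5,0,0,0,0,0],[-0.5,6,0,0,0,0,0],[-0.5,6,0,0,0,0,0],[-0.5,6,0,0,0,0,0],[-0.5,6,0,0,0,0,0],[-0.5,6,0,0,0,0,0],[-0.5,6,0,0,0,0,0],[-0.5,6,0,0,0,0,0],[-0.5,3,0,0,0,0,0],[0,0,0,0,0,0,0]]'
python3 -c "
from h import *
where()
im2=snap('scene')
b=cv2.resize(im2[160:300,230:410],None,fx=4,fy=4,interpolation=cv2.INTER_CUBIC)
cv2.imwrite('pics/s6.png',b[:,:,::-1])"
```

```text
t: 20.6
tcp_pos: [0.4641, -0.0659, 0.0466]
tool_rot: [-0.046, 0.999, -0.0, 0.001]
force: [-0.9, 0.8, 6.9]
finger_gap: 0.264
gripper_force: 59.1
t 20.6 tcp [464.1 -65.9  46.6] ydir 95.3 tilt [ 0.001 -0.   ] F [-0.9  0.8  6.9] gap 0.264 gf 59.1
```

View pics/s6.png

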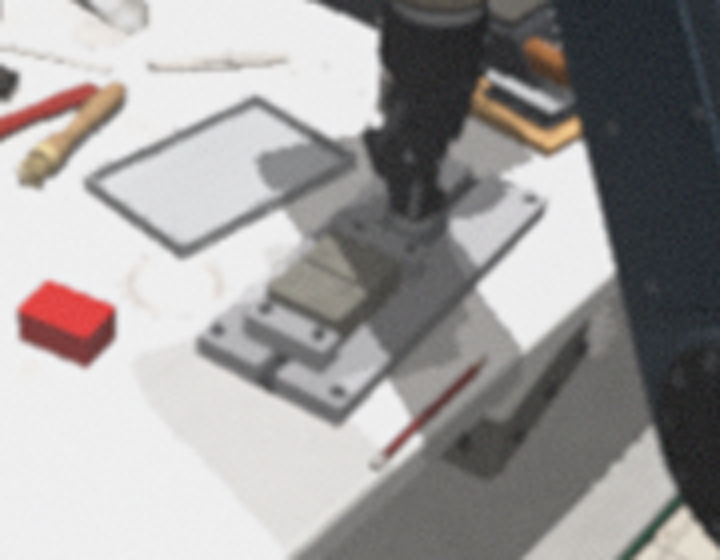

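The jaw moves along with the knob and is nearly at the coupons. Push on until the force rises.

```bash
python3 -m handwheel '[[-0.2,3,0,0,0,0,0],[-0.2,3,0,0,0,0,0],[-0.2,3,0,0,0,0,0],[-0.2,2,0,0,0,0,0],[-0.2,2,0,0,0,0,0],[-0.1,1,0,0,0,0,0],[-0.1,1,0,0,0,0,0],[-0.1,1,0,0,0,0,0],[0,0,0,0,0,0,0],[0,0,0,0,0,0,0]]'
python3 -c "
from h import *
where()"
```

```text
t: 21.9
tcp_pos: [0.4628, -0.0506, 0.0466]
tool_rot: [-0.046, 0.999, -0.001, 0.0]
force: [-2.2, -2.7, 7.1]
finger_gap: 0.26
gripper_force: 59.1
t 21.9 tcp [462.8 -50.6  46.6] ydir 95.3 tilt [ 0.001 -0.001] F [-2.2 -2.7  7.1] gap 0.26 gf 59.1
```

```bash
python3 -m handwheel '[[-0.1,1,0,0,0,0,0],[-0.1,1,0,0,0,0,0],[-0.1,1,0,0,0,0,0],[0,0,0,0,0,0,0],[0,0,0,0,0,0,0],[0,0,0,0,0,0,0],[0,0,0,0,0,0,0],[0,0,0,0,0,0,0],[0,0,0,0,0,0,0],[0,0,0,0,0,0,0]]'
python3 -c "
from h import *
where()"
python3 -m handwheel '[[-0.1,1,0,0,0,0,0],[-0.1,1,0,0,0,0,0],[-0.1,1,0,0,0,0,0],[0,0,0,0,0,0,0],[0,0,0,0,0,0,0],[0,0,0,0,0,0,0],[0,0,0,0,0,0,0],[0,0,0,0,0,0,0],[0,0,0,0,0,0,0],[0,0,0,0,0,0,0]]'
python3 -c "
from h import *
where()"
```

```text
t: 23.15
tcp_pos: [0.4627, -0.0489, 0.0466]
tool_rot: [-0.047, 0.999, -0.001, 0.001]
force: [-3.7, -8.3, 4.9]
finger_gap: 0.261
gripper_force: 59.1
t 23.1 tcp [462.7 -48.9  46.6] ydir 95.3 tilt [ 0.001 -0.003] F [-3.7 -8.3  4.9] gap 0.261 gf 59.1
t: 24.4
tcp_pos: [0.4628, -0.0485, 0.0466]
tool_rot: [-0.048, 0.999, -0.003, 0.001]
force: [-7.0, -22.1, 4.5]
finger_gap: 0.263
gripper_force: 59.2
t 24.4 tcp [462.8 -48.5  46.6] ydir 95.5 tilt [ 0.002 -0.006] F [ -7.  -22.1   4.5] gap 0.263 gf 59.2
```

The jaw is tight at about 22 N and exactly where predicted. Turn the knob clockwise.

```bash
python3 -m handwheel '[[0,0,0,0,0,0,0],[0,0,0,0,0,-10.5,0],[0,0,0,0,0,-10.5,0],[0,0,0,0,0,-10.5,0],[0,0,0,0,0,-10.5,0],[0,0,0,0,0,-10.5,0],[0,0,0,0,0,-10.5,0],[0,0,0,0,0,-10.5,0],[0,0,0,0,0,-10,0],[0,0,0,0,0,0,0]]' 80
python3 -c "
from h import *
where();print(manip.sense()['ft_torque'])"
python3 -m handwheel '[[0,0,0,0,0,-3,0],[0,0,0,0,0,0,0],[0,0,0,0,0,0,0],[0,0,0,0,0,0,0],[0,0,0,0,0,0,0],[0,0,0,0,0,0,0],[0,0,0,0,0,0,0],[0,0,0,0,0,0,0],[0,0,0,0,0,0,0],[0,0,0,0,0,0,0]]'
python3 -c "
from h import *
where();print(manip.sense()['ft_torque'])"
```

```text
t: 25.65
tcp_pos: [0.4624, -0.049, 0.0467]
tool_rot: [0.629, 0.778, -0.003, 0.003]
force: [-7.9, -24.2, 5.8]
finger_gap: 0.249
gripper_force: 78.4
t 25.6 tcp [462.4 -49.   46.7] ydir 12.1 tilt [ 0.001 -0.007] F [ -7.9 -24.2   5.8] gap 0.249 gf 78.4
[-4.24405535  1.44654012  0.23610147]
t: 26.9
tcp_pos: [0.4624, -0.0491, 0.0468]
tool_rot: [0.647, 0.762, -0.003, 0.003]
force: [-8.3, -23.8, 6.0]
finger_gap: 0.247
gripper_force: 78.4
t 26.9 tcp [462.4 -49.1  46.8] ydir 9.3 tilt [ 0.001 -0.008] F [ -8.3 -23.8   6. ] gap 0.247 gf 78.4
[-4.14127251  1.41680428  0.84330878]
```

The knob is at its hard stop after 86° of turn, with torque rising. Release it and lift, then study the surroundings of the lap.

```bash
python3 -m handwheel '[[0,0,0,0,0,0,0.45],[0,0,0,0,0,0,0.45],[0,0,0,0,0,0,0.45],[0,0,0,0,0,0,0.45],[0,0,25,0,0,0,0.45],[0,0,30,0,0,0,0.45],[0,0,30,0,0,0,0.45],[0,20,30,0,0,0,0.45],[0,40,0,0,0,0,0.45],[0,0,0,0,0,0,0.45]]'
python3 -c "
from h import *
where()
t=snap('top','t7.png'); s=snap('scene','s7.png')
t=cv2.imread('pics/top0.png'); s=cv2.imread('pics/scene0.png')
a=cv2.resize(t[180:280,370:470],None,fx=4,fy=4,interpolation=cv2.INTER_CUBIC)
b=cv2.resize(s[120:220,310:410],None,fx=4,fy=4,interpolation=cv2.INTER_CUBIC)
cv2.imwrite('pics/lap.png',cv2.convertScaleAbs(np.hstack([a,b]),alpha=1.5))"
```

```text
t: 28.15
tcp_pos: [0.4613, 0.0182, 0.1612]
tool_rot: [0.65, 0.76, 0.0, -0.0]
force: [-0.8, 0.5, 0.5]
finger_gap: 0.45
gripper_force: 0.0
t 28.1 tcp [461.3  18.2 161.2] ydir 9.0 tilt [-0.  0.] F [-0.8  0.5  0.5] gap 0.45 gf 0.0
```

View pics/lap.png

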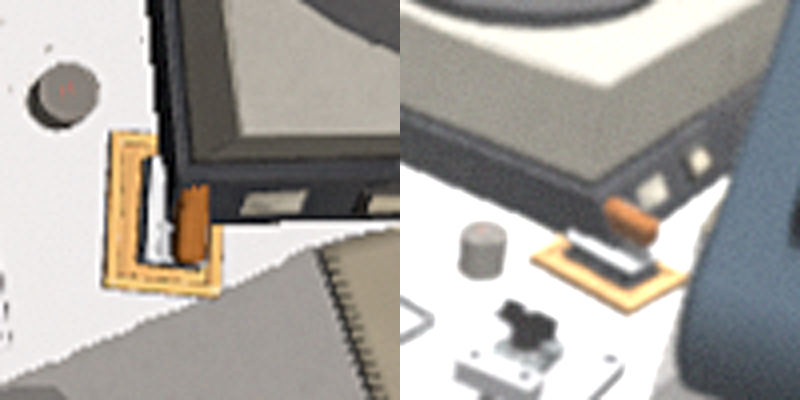

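The left half (top view) shows the machine's black base band covering part of the rest and handle, with the handle at about (193,222) in the crop. The right half (scene view) shows the handle in full at about (230,220). I'll triangulate the handle and the machine's corner.

```bash
cat >> h.py <<'E'
def tri(a,b):
    A,y=[],[]
    for n,uv in(("top",a),("scene",b)):
        K,R,t=cal(n); P=K@np.c_[R,t]
        for k in(0,1): r=uv[k]*P[2]-P[k]; A.append(r[:3]); y.append(-r[3])
    return np.linalg.lstsq(np.array(A),np.array(y),rcond=None)[0]
E
python3 - <<'E'
from h import *
T=lambda x,y:(370+x/4-.4,180+y/4-.4); S=lambda x,y:(310+(x-400)/4-.4,120+y/4-.4)
print('handle near end', tri(T(193,263),S(645,240)).round(3))
print('corner top face (dark band)',tri(T(190,160),S(600,180)).round(3), 'upper grey corner',tri(T(240,137),S(600,85)).round(3))
for z in(0,.02,.05,.08): print(z,'corner top-view (195,222)',ray('top',T(195,222),z).round(3),'left edge (152,20)',ray('top',T(152,20),z).round(3),'scene left edge (480,195)',ray('scene',S(480,195),z).round(3),'scene (590,243)',ray('scene',S(590,243),z).round(3))
s=cv2.imread('pics/scene0.png'); h=cv2.cvtColor(s,cv2.COLOR_BGR2HSV)
m=((h[...,0]<16)&(h[...,1]>140)).astype(np.uint8); m[:160]=0;m[200:]=0;m[:,:350]=0;m[:,390:]=0
ct=max(cv2.findContours(m,0,1)[0],key=cv2.contourArea); r=cv2.minAreaRect(ct); print('handle px',r, ray('scene',r[0],.056).round(3))
for e in((605,204),(655,236)): print(ray('scene',S(*e),.056).round(3))
R=np.array([ray('scene',S(*p),.013)[:2] for p in((531,258),(628,312),(690,278))])*1000; print('rest scene',R.round(),(R[0]+R[2])/2,[np.linalg.norm(R[i]-R[1]) for i in(0,2)])
E
```

```text
handle near end [ 0.473 -0.3    0.045]
corner top face (dark band) [ 0.531 -0.295  0.083] upper grey corner [ 0.537 -0.296  0.167]
0 corner top-view (195,222) [ 0.502 -0.32   0.   ] left edge (152,20) [ 0.65  -0.301  0.   ] scene left edge (480,195) [ 0.664 -0.326  0.   ] scene (590,243) [ 0.543 -0.325  0.   ]
0.02 corner top-view (195,222) [ 0.5   -0.313  0.02 ] left edge (152,20) [ 0.645 -0.295  0.02 ] scene left edge (480,195) [ 0.645 -0.297  0.02 ] scene (590,243) [ 0.527 -0.297  0.02 ]
0.05 corner top-view (195,222) [ 0.496 -0.304  0.05 ] left edge (152,20) [ 0.638 -0.286  0.05 ] scene left edge (480,195) [ 0.617 -0.254  0.05 ] scene (590,243) [ 0.504 -0.254  0.05 ]
0.08 corner top-view (195,222) [ 0.493 -0.294  0.08 ] left edge (152,20) [ 0.63  -0.277  0.08 ] scene left edge (480,195) [ 0.588 -0.211  0.08 ] scene (590,243) [ 0.48  -0.211  0.08 ]
handle px ((369.53448486328125, 174.91378784179688), (6.127946376800537, 2.0426487922668457), 21.801410675048828) [ 0.488 -0.303  0.056]
[ 0.524 -0.307  0.056]
[ 0.466 -0.291  0.056]
rest scene [[ 556. -251.]
 [ 451. -238.]
 [ 441. -318.]] [ 498.52453516 -284.50050381] [np.float64(105.84740388348182), np.float64(80.14145390984065)]
```

The handle's near end is at about (466,-292), so its centre is about (506,-296) at yaw -6.6°, with its far end right against the machine. I'll grasp it 18 mm off-centre on the robot's side at (488,-294.5), lift slightly and slide it out along -x.

```bash
python3 -m handwheel '[[2,-35,0,0,0,8.3,0.6],[2,-35,0,0,0,8.3,0.6],[2,-35,0,0,0,8.3,0.6],[2,-35,0,0,0,8.3,0.6],[2,-35,0,0,0,8.3,0.6],[2,-35,0,0,0,8.3,0.6],[3,-35,0,0,0,8.3,0.6],[3,-35,0,0,0,8.3,0.6],[3,-32,0,0,0,8,0.6],[0,0,0,0,0,0,0.6]]' 60
python3 -m handwheel '[[0,0,0,0,0,0,0.6],[0,0,-20,0,0,0,0.6],[0,0,-20,0,0,0,0.6],[0,0,-20,0,0,0,0.6],[0,0,-10,0,0,0,0.6],[0,0,0,0,0,0,0.6],[0,0,0,0,0,0,0.6],[0,0,0,0,0,0,0.6],[0,0,0,0,0,0,0.6],[0,0,0,0,0,0,0.6]]'
python3 - <<'E'
from h import *
where()
s=snap('scene'); t=snap('top')
a=cv2.resize(t[180:280,370:470],None,fx=4,fy=4,interpolation=cv2.INTER_CUBIC)
b=cv2.resize(s[120:220,310:410],None,fx=4,fy=4,interpolation=cv2.INTER_CUBIC)
cv2.imwrite('pics/lap2.png',cv2.convertScaleAbs(np.hstack([a,b])[:,:,::-1],alpha=1.3))
E
```

```text
t: 29.5
tcp_pos: [0.4828, -0.2996, 0.1603]
tool_rot: [0.062, 0.998, -0.001, 0.0]
force: [-0.1, 0.4, 0.5]
finger_gap: 0.6
gripper_force: 0.0
t: 30.75
tcp_pos: [0.4831, -0.2961, 0.0912]
tool_rot: [0.06, 0.998, -0.0, 0.0]
force: [-0.6, 0.1, -0.6]
finger_gap: 0.597
gripper_force: 0.0
t 30.8 tcp [ 483.1 -296.1   91.2] ydir 83.1 tilt [ 0. -0.] F [-0.6  0.1 -0.6] gap 0.597 gf 0.0
```

View pics/lap2.png

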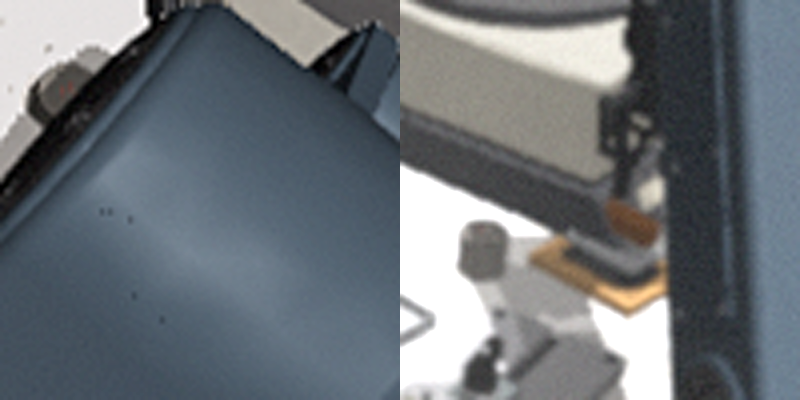

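The left finger shows behind the handle (about (620,180) in the crop), straddling it with no contact. Descend, grip, lift slightly and slide out along -x.

```bash
python3 -m handwheel '[[3,0,-20,0,0,0,0.6],[0,0,-20,0,0,0,0.6],[0,0,-10,0,0,0,0.6],[0,0,0,0,0,0,0.6],[0,0,0,0,0,0,0],[0,0,0,0,0,0,0],[0,0,0,0,0,0,0],[0,0,0,0,0,0,0],[0,0,0,0,0,0,0],[0,0,0,0,0,0,0]]' 60
python3 -c "
from h import *
where()"
```

```text
t: 32.1
tcp_pos: [0.4864, -0.2965, 0.0411]
tool_rot: [0.06, 0.998, -0.0, 0.001]
force: [1.0, -0.6, 2.6]
finger_gap: 0.219
gripper_force: 62.0
t 32.1 tcp [ 486.4 -296.5   41.1] ydir 83.1 tilt [ 0.001 -0.001] F [ 1.  -0.6  2.6] gap 0.219 gf 62.0
```

```bash
python3 -m handwheel '[[0,0,6,0,0,0,0],[0,0,7,0,0,0,0],[-15,2,0,0,0,0,0],[-20,2,0,0,0,0,0],[-20,2,5,0,0,0,0],[0,0,30,0,0,0,0],[0,0,30,0,0,0,0],[0,0,30,0,0,0,0],[0,0,0,0,0,0,0],[0,0,0,0,0,0,0]]'
python3 -c "
from h import *
where()
s=manip.sense();print(s['ft_torque'])"
```

```text
t: 33.35
tcp_pos: [0.4297, -0.289, 0.1478]
tool_rot: [0.06, 0.998, 0.001, -0.001]
force: [0.3, 0.1, -3.2]
finger_gap: 0.22
gripper_force: 61.3
t 33.4 tcp [ 429.7 -289.   147.8] ydir 83.1 tilt [-0.002  0.002] F [ 0.3  0.1 -3.2] gap 0.22 gf 61.3
[0.08013628 0.03945866 0.01541256]
```

```bash
python3 -m handwheel '[[0,40,0,0,0,2,0],[0,45,0,0,0,2,0],[0,45,0,0,0,2,0],[0,45,0,0,0,2,0],[1,45,0,0,0,2,0],[1,45,0,0,0,2,0],[1,45,0,0,0,0,0],[1,40,0,0,0,0,0],[0,0,0,0,0,0,0],[0,0,0,0,0,0,0]]'
python3 -m handwheel '[[0,0,-20,0,0,0,0],[0,0,-20,0,0,0,0],[0,0,-10,0,0,0,0],[0,0,-5,0,0,0,0],[0,0,0,0,0,0,0],[0,0,0,0,0,0,0],[0,0,0,0,0,0,0],[0,0,0,0,0,0,0],[0,0,0,0,0,0,0],[0,0,0,0,0,0,0]]'
python3 - <<'E'
from h import *
where()
s=snap('scene'); t=snap('top')
b=cv2.resize(s[150:290,240:400],None,fx=4.5,fy=4.2,interpolation=cv2.INTER_CUBIC)
cv2.imwrite('pics/lap3.png',b[:,:,::-1])
E
```

```text
t: 34.6
tcp_pos: [0.4342, 0.0599, 0.1479]
tool_rot: [-0.045, 0.999, 0.0, -0.001]
force: [0.4, 0.6, -2.9]
finger_gap: 0.223
gripper_force: 61.3
t: 35.85
tcp_pos: [0.435, 0.06, 0.0939]
tool_rot: [-0.045, 0.999, -0.0, 0.0]
force: [0.5, 0.7, -3.2]
finger_gap: 0.226
gripper_force: 61.4
t 35.9 tcp [435.   60.   93.9] ydir 95.1 tilt [ 0. -0.] F [ 0.5  0.7 -3.2] gap 0.226 gf 61.4
```

View pics/lap3.png

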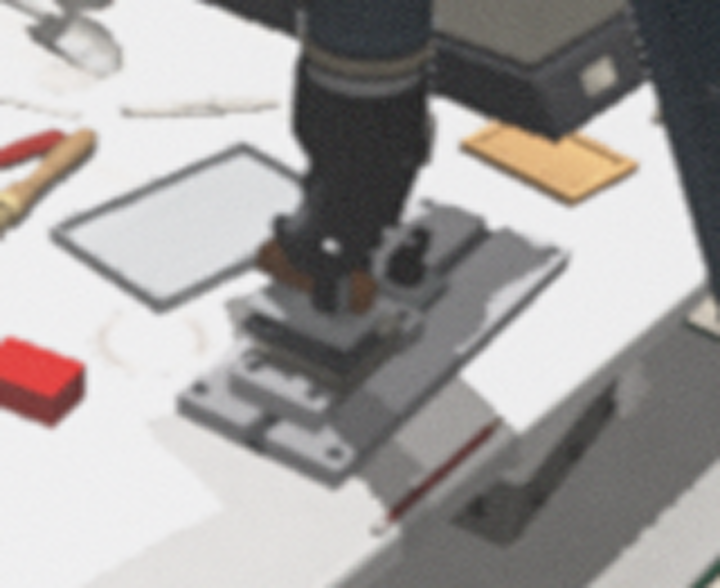

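The lap hovers level over the coupon at the stop, around (320,310) in the crop, and the knob bar lies along the slide. Now I'll lower it to press.

```bash
python3 -m handwheel '[[-1,0,-4,0,0,0,0],[0,0,-4,0,0,0,0],[0,0,-3,0,0,0,0],[0,0,0,0,0,0,0],[0,0,0,0,0,0,0],[0,0,0,0,0,0,0],[0,0,0,0,0,0,0],[0,0,0,0,0,0,0],[0,0,0,0,0,0,0],[0,0,0,0,0,0,0]]'
python3 -c "
from h import *
where()"
python3 -m handwheel '[[0,0,-1,0,0,0,0],[0,0,-1,0,0,0,0],[0,0,-1,0,0,0,0],[0,0,0,0,0,0,0],[0,0,0,0,0,0,0],[0,0,0,0,0,0,0],[0,0,0,0,0,0,0],[0,0,0,0,0,0,0],[0,0,0,0,0,0,0],[0,0,0,0,0,0,0]]'
python3 -c "
from h import *
where()"
```

```text
t: 37.2
tcp_pos: [0.4337, 0.06, 0.0828]
tool_rot: [-0.045, 0.999, 0.0, -0.0]
force: [-2.8, -2.1, 1.9]
finger_gap: 0.226
gripper_force: 62.1
t 37.2 tcp [433.7  60.   82.8] ydir 95.1 tilt [-0.001 -0.   ] F [-2.8 -2.1  1.9] gap 0.226 gf 62.1
t: 38.45
tcp_pos: [0.4338, 0.06, 0.0798]
tool_rot: [-0.045, 0.999, 0.0, -0.0]
force: [-3.7, -1.8, 5.0]
finger_gap: 0.219
gripper_force: 62.5
t 38.5 tcp [433.8  60.   79.8] ydir 95.1 tilt [-0.  0.] F [-3.7 -1.8  5. ] gap 0.219 gf 62.5
```

Squeeze is about 6.5 mm (5 N reading plus about 1.6 N upper weight), in the middle of the range. First stroke to the jaw.

```bash
python3 -m handwheel '[[0,0,0,0,0,0,0],[0.2,-2.5,0,0,0,0,0],[0.2,-2.5,0,0,0,0,0],[0.2,-2.5,0,0,0,0,0],[0.2,-2.5,0,0,0,0,0],[0.2,-2.5,0,0,0,0,0],[0.2,-2.5,0,0,0,0,0],[0.2,-2.5,0,0,0,0,0],[0.2,-2.5,0,0,0,0,0],[0.2,-2.5,0,0,0,0,0]]'
python3 -c "
from h import *
where()"
python3 -m handwheel '[[0.2,-2.5,0,0,0,0,0],[0.2,-2.5,0,0,0,0,0],[0.2,-2.5,0,0,0,0,0],[0.2,-2.5,0,0,0,0,0],[0.2,-2.5,0,0,0,0,0],[0.2,-2.5,0,0,0,0,0],[0.2,-2.5,0,0,0,0,0],[0,0,0,0,0,0,0],[0,0,0,0,0,0,0],[0,0,0,0,0,0,0]]'
python3 -c "
from h import *
where()"
```

```text
t: 39.7
tcp_pos: [0.4356, 0.0374, 0.0798]
tool_rot: [-0.045, 0.999, 0.0, -0.0]
force: [0.2, 4.3, 4.4]
finger_gap: 0.224
gripper_force: 62.3
t 39.7 tcp [435.6  37.4  79.8] ydir 95.1 tilt [-0.  0.] F [0.2 4.3 4.4] gap 0.224 gf 62.3
t: 40.95
tcp_pos: [0.4372, 0.0197, 0.0799]
tool_rot: [-0.045, 0.999, -0.0, 0.0]
force: [-0.4, -0.0, 4.1]
finger_gap: 0.22
gripper_force: 62.3
t 41.0 tcp [437.2  19.7  79.9] ydir 95.2 tilt [ 0.    -0.001] F [-0.4 -0.   4.1] gap 0.22 gf 62.3
```

```bash
python3 -m handwheel '[[0,0,0,0,0,0,0],[-0.2,2.5,0,0,0,0,0],[-0.2,2.5,0,0,0,0,0],[-0.2,2.5,0,0,0,0,0],[-0.2,2.5,0,0,0,0,0],[-0.2,2.5,0,0,0,0,0],[-0.2,2.5,0,0,0,0,0],[-0.2,2.5,0,0,0,0,0],[-0.2,2.5,0,0,0,0,0],[-0.2,2.5,0,0,0,0,0]]'
python3 -m handwheel '[[-0.2,2.5,0,0,0,0,0],[-0.2,2.5,0,0,0,0,0],[-0.2,2.5,0,0,0,0,0],[-0.2,2.5,0,0,0,0,0],[-0.2,2.5,0,0,0,0,0],[-0.2,2.5,0,0,0,0,0],[-0.2,2.5,0,0,0,0,0],[0,0,0,0,0,0,0],[0,0,0,0,0,0,0],[0,0,0,0,0,0,0]]'
python3 -c "
from h import *
where()"
python3 -m handwheel '[[0,0,0,0,0,0,0],[0.2,-2.5,0,0,0,0,0],[0.2,-2.5,0,0,0,0,0],[0.2,-2.5,0,0,0,0,0],[0.2,-2.5,0,0,0,0,0],[0.2,-2.5,0,0,0,0,0],[0.2,-2.5,0,0,0,0,0],[0.2,-2.5,0,0,0,0,0],[0.2,-2.5,0,0,0,0,0],[0.2,-2.5,0,0,0,0,0]]'
python3 -m handwheel '[[0.2,-2.5,0,0,0,0,0],[0.2,-2.5,0,0,0,0,0],[0.2,-2.5,0,0,0,0,0],[0.2,-2.5,0,0,0,0,0],[0.2,-2.5,0,0,0,0,0],[0.2,-2.5,0,0,0,0,0],[0.2,-2.5,0,0,0,0,0],[0,0,0,0,0,0,0],[0,0,0,0,0,0,0],[0,0,0,0,0,0,0]]'
python3 -c "
from h import *
where()"
python3 -m handwheel '[[0,0,0,0,0,0,0],[-0.2,2.5,0,0,0,0,0],[-0.2,2.5,0,0,0,0,0],[-0.2,2.5,0,0,0,0,0],[-0.2,2.5,0,0,0,0,0],[-0.2,2.5,0,0,0,0,0],[-0.2,2.5,0,0,0,0,0],[-0.2,2.5,0,0,0,0,0],[-0.2,2.5,0,0,0,0,0],[-0.2,2.5,0,0,0,0,0]]'
python3 -m handwheel '[[-0.2,2.5,0,0,0,0,0],[-0.2,2.5,0,0,0,0,0],[-0.2,2.5,0,0,0,0,0],[-0.2,2.5,0,0,0,0,0],[-0.2,2.5,0,0,0,0,0],[-0.2,2.5,0,0,0,0,0],[-0.2,2.5,0,0,0,0,0],[0,0,0,0,0,0,0],[0,0,0,0,0,0,0],[0,0,0,0,0,0,0]]'
python3 -c "
from h import *
where()"
```

```text
t: 42.2
tcp_pos: [0.4352, 0.0427, 0.0798]
tool_rot: [-0.045, 0.999, -0.0, -0.0]
force: [0.6, -4.3, 4.3]
finger_gap: 0.222
gripper_force: 62.5
t: 43.45
tcp_pos: [0.4339, 0.0603, 0.0798]
tool_rot: [-0.045, 0.999, 0.0, -0.0]
force: [1.2, -0.3, 4.9]
finger_gap: 0.226
gripper_force: 62.5
t 43.5 tcp [433.9  60.3  79.8] ydir 95.1 tilt [-0.     0.001] F [ 1.2 -0.3  4.9] gap 0.226 gf 62.5
t: 44.7
tcp_pos: [0.4358, 0.0373, 0.0798]
tool_rot: [-0.045, 0.999, 0.0, 0.0]
force: [0.3, 4.2, 4.3]
finger_gap: 0.223
gripper_force: 62.3
t: 45.95
tcp_pos: [0.4372, 0.0197, 0.0799]
tool_rot: [-0.045, 0.999, -0.0, -0.0]
force: [-1.2, 0.6, 4.5]
finger_gap: 0.218
gripper_force: 62.3
t 46.0 tcp [437.2  19.7  79.9] ydir 95.2 tilt [-0. -0.] F [-1.2  0.6  4.5] gap 0.218 gf 62.3
t: 47.2
tcp_pos: [0.4352, 0.0427, 0.0798]
tool_rot: [-0.045, 0.999, -0.0, -0.0]
force: [1.1, -4.9, 3.3]
finger_gap: 0.218
gripper_force: 62.5
t: 48.45
tcp_pos: [0.4339, 0.0603, 0.0798]
tool_rot: [-0.045, 0.999, 0.0, -0.0]
force: [-0.0, -0.1, 4.3]
finger_gap: 0.225
gripper_force: 62.5
t 48.5 tcp [433.9  60.3  79.8] ydir 95.1 tilt [-0.     0.001] F [-0.  -0.1  4.3] gap 0.225 gf 62.5
```

All ten steps should be done. Take the lap back to the rest.

```bash
python3 -m handwheel '[[0,0,10,0,0,0,0],[0,0,30,0,0,0,0],[0,-20,30,0,0,0,0],[0,-45,0,0,0,-2,0],[0,-45,0,0,0,-2,0],[0,-45,0,0,0,-2,0],[-1,-45,0,0,0,-2,0],[-1,-45,0,0,0,-2,0],[-1,-45,0,0,0,-2,0],[-1,-45,0,0,0,0,0]]'
python3 -m handwheel '[[0,-13,0,0,0,0,0],[0,0,-30,0,0,0,0],[0,0,-30,0,0,0,0],[0,0,-30,0,0,0,0],[0,0,-5,0,0,0,0],[0,0,0,0,0,0,0],[0,0,0,0,0,0,0],[0,0,0,0,0,0,0],[0,0,0,0,0,0,0],[0,0,0,0,0,0,0]]'
python3 -c "
from h import *
where()"
```

```text
t: 49.7
tcp_pos: [0.4283, -0.2748, 0.1492]
tool_rot: [0.06, 0.998, 0.002, -0.002]
force: [1.0, 0.5, -4.1]
finger_gap: 0.219
gripper_force: 61.3
t: 50.95
tcp_pos: [0.4301, -0.2881, 0.0552]
tool_rot: [0.06, 0.998, -0.0, 0.0]
force: [1.1, -0.2, -2.5]
finger_gap: 0.223
gripper_force: 61.4
t 51.0 tcp [ 430.1 -288.1   55.2] ydir 83.1 tilt [ 0. -0.] F [ 1.1 -0.2 -2.5] gap 0.223 gf 61.4
```

```bash
python3 -m handwheel '[[18,-2,0,0,0,0,0],[18,-2,0,0,0,0,0],[19,-1.5,0,0,0,0,0],[0,0,0,0,0,0,0],[0,0,0,0,0,0,0],[0,0,-5,0,0,0,0],[0,0,-4,0,0,0,0],[0,0,-4,0,0,0,0],[0,0,0,0,0,0,0],[0,0,0,0,0,0,0]]'
python3 -c "
from h import *
where()"
python3 -m handwheel '[[0,0,0,0,0,0,0],[0,0,0,0,0,0,0.55],[0,0,0,0,0,0,0.55],[0,0,0,0,0,0,0.55],[0,0,0,0,0,0,0.55],[0,0,20,0,0,0,0.55],[0,0,30,0,0,0,0.55],[0,0,40,0,0,0,0.55],[0,0,30,0,0,0,0.55],[0,0,0,0,0,0,0.55]]'
python3 -c "
from h import *
where()"
```

```text
t: 52.2
tcp_pos: [0.4847, -0.2934, 0.042]
tool_rot: [0.06, 0.998, 0.0, -0.0]
force: [-1.9, -0.4, 0.7]
finger_gap: 0.222
gripper_force: 61.9
t 52.2 tcp [ 484.7 -293.4   42. ] ydir 83.1 tilt [-0.001  0.   ] F [-1.9 -0.4  0.7] gap 0.222 gf 61.9
t: 53.45
tcp_pos: [0.4864, -0.2947, 0.1644]
tool_rot: [0.06, 0.998, -0.002, 0.002]
force: [-0.2, 0.9, -0.4]
finger_gap: 0.549
gripper_force: 0.0
t 53.5 tcp [ 486.4 -294.7  164.4] ydir 83.1 tilt [ 0.005 -0.004] F [-0.2  0.9 -0.4] gap 0.549 gf 0.0
```

```bash
python3 -m handwheel '[[-3,31,0,0,0,-9.3,0.45],[-3,31,0,0,0,-9.3,0.45],[-3,31,0,0,0,-9.3,0.45],[-3,31,0,0,0,-9.3,0.45],[-3,31,-10,0,0,-9.3,0.45],[-3,31,-10,0,0,-9.3,0.45],[-3,31,-10,0,0,-9.3,0.45],[-3,28,-10,0,0,-9.1,0.45],[0,0,0,0,0,0,0.45],[0,0,0,0,0,0,0.45]]'
python3 -c "
from h import *
where()"
```

```text
t: 54.7
tcp_pos: [0.4612, -0.049, 0.1215]
tool_rot: [0.649, 0.761, -0.0, 0.0]
force: [0.5, -0.8, 0.9]
finger_gap: 0.451
gripper_force: 0.0
t 54.7 tcp [461.2 -49.  121.5] ydir 9.1 tilt [-0. -0.] F [ 0.5 -0.8  0.9] gap 0.451 gf 0.0
```

```bash
python3 -m handwheel '[[1,0,-30,0,0,0,0.45],[0,0,-30,0,0,0,0.45],[0,0,-15,0,0,0,0.45],[0,0,0,0,0,0,0.45],[0,0,0,0,0,0,0],[0,0,0,0,0,0,0],[0,0,0,0,0,0,0],[0,0,0,0,0,0,0],[0,0,0,0,0,0,0],[0,0,0,0,0,0,0]]' 80
python3 -c "
from h import *
where()"
python3 -m handwheel '[[0,0,0,0,0,10.5,0],[0,0,0,0,0,10.5,0],[0,0,0,0,0,10.5,0],[0,0,0,0,0,10.5,0],[0,0,0,0,0,10.5,0],[0,0,0,0,0,10.5,0],[0,0,0,0,0,10.5,0],[0,0,0,0,0,10,0],[0,0,0,0,0,0,0],[0,0,0,0,0,0,0]]'
python3 -c "
from h import *
where();print(manip.sense()['ft_torque'])"
```

```text
t: 55.95
tcp_pos: [0.4622, -0.0493, 0.0476]
tool_rot: [0.65, 0.76, -0.0, 0.001]
force: [-2.9, -5.6, 3.2]
finger_gap: 0.25
gripper_force: 78.5
t 56.0 tcp [462.2 -49.3  47.6] ydir 9.0 tilt [ 0.001 -0.001] F [-2.9 -5.6  3.2] gap 0.25 gf 78.5
t: 57.2
tcp_pos: [0.4625, -0.049, 0.0476]
tool_rot: [-0.02, 1.0, -0.001, 0.001]
force: [-2.3, -4.4, 6.8]
finger_gap: 0.251
gripper_force: 78.9
t 57.2 tcp [462.5 -49.   47.6] ydir 92.3 tilt [ 0.001 -0.001] F [-2.3 -4.4  6.8] gap 0.251 gf 78.9
[-0.73834955  0.39059167  0.12122247]
```

The knob is back to about 0. Back the jaw off and release, then go to the coupon on the jaw side.

```bash
python3 -m handwheel '[[0.5,-5,0,0,0,0,0],[0.5,-5,0,0,0,0,0],[0.5,-5,0,0,0,0,0],[0.5,-5,0,0,0,0,0],[0,0,0,0,0,0,0.5],[0,0,0,0,0,0,0.5],[0,0,0,0,0,0,0.5],[0,0,20,0,0,0,0.5],[0,0,30,0,0,0,0.5],[0,0,20,0,0,0,0.5]]' 40
python3 -m handwheel '[[-1,10,0,0,0,-10,1],[-1,10,0,0,0,-10,1],[-1,10,0,0,0,-10,1],[-1,10,0,0,0,-10,1],[-1,10,0,0,0,-10,1],[-1,10,0,0,0,-10,1],[-1,10,0,0,0,-10,1],[-1,10,0,0,0,-10,1],[0,12,0,0,0,-7.2,1],[0,0,0,0,0,0,1]]'
python3 - <<'E'
from h import *
where()
s=snap('scene')
cv2.imwrite('pics/fin.png',cv2.resize(s[130:300,230:410],None,fx=3.5,fy=3.5,interpolation=cv2.INTER_CUBIC)[:,:,::-1])
E
```

```text
t: 58.45
tcp_pos: [0.4642, -0.0684, 0.1178]
tool_rot: [-0.021, 1.0, -0.0, 0.0]
force: [0.0, -0.1, -0.0]
finger_gap: 0.499
gripper_force: 0.0
t: 59.7
tcp_pos: [0.4557, 0.0242, 0.1168]
tool_rot: [0.673, 0.74, -0.0, -0.0]
force: [-0.1, 0.2, 0.1]
finger_gap: 1.002
gripper_force: 0.0
t 59.7 tcp [455.7  24.2 116.8] ydir 5.4 tilt [-0.  0.] F [-0.1  0.2  0.1] gap 1.002 gf 0.0
```

```bash
python3 -m handwheel '[[1,-1,-40,0,0,0,1],[0,0,-30,0,0,0,1],[0,0,-15,0,0,0,1],[0,0,0,0,0,0,1],[0,0,0,0,0,0,0.5],[0,0,0,0,0,0,0.5],[0,0,0,0,0,0,0.5],[0,0,0,0,0,0,0.5],[0,0,0,0,0,0,0.5],[0,0,0,0,0,0,0.5]]' 40
python3 -c "
from h import *
where()"
python3 -m handwheel '[[0,0,20,0,0,0,0.5],[0,0,30,0,0,0,0.5],[0,0,30,0,0,0,0.5],[25,-13,0,0,0,-2,0.5],[25,-13,0,0,0,-2,0.5],[25,-13,0,0,0,-2,0.5],[25,-13,0,0,0,-2,0.5],[25,-13,0,0,0,-2,0.5],[25,-13,0,0,0,-1.8,0.5],[24,-15,0,0,0,0,0.5]]'
python3 -m handwheel '[[0,0,0,0,0,0,0.5],[0,0,0,0,0,0,0.5],[0,0,-30,0,0,0,0.5],[0,0,-30,0,0,0,0.5],[0,0,-20,0,0,0,0.5],[0,0,0,0,0,0,0.5],[0,0,0,0,0,0,0.5],[0,0,0,0,0,0,0.5],[0,0,0,0,0,0,0.5],[0,0,0,0,0,0,0.5]]'
python3 -c "
from h import *
where()"
```

```text
t: 61.0
tcp_pos: [0.4576, 0.0223, 0.0328]
tool_rot: [0.674, 0.739, 0.0, 0.001]
force: [-0.8, -1.0, 7.1]
finger_gap: 0.694
gripper_force: 44.1
t 61.0 tcp [457.6  22.3  32.8] ydir 5.3 tilt [ 0.002 -0.001] F [-0.8 -1.   7.1] gap 0.694 gf 44.1
t: 62.25
tcp_pos: [0.6312, -0.0705, 0.1115]
tool_rot: [0.746, 0.666, -0.0, -0.0]
force: [-0.1, 0.3, -1.2]
finger_gap: 0.693
gripper_force: 44.5
t: 63.5
tcp_pos: [0.6312, -0.0706, 0.0324]
tool_rot: [0.746, 0.666, 0.0, 0.0]
force: [-0.7, -0.2, -1.3]
finger_gap: 0.691
gripper_force: 44.5
t 63.5 tcp [631.2 -70.6  32.4] ydir -6.6 tilt [ 0.001 -0.   ] F [-0.7 -0.2 -1.3] gap 0.691 gf 44.5
```

```bash
python3 -m handwheel '[[0,0,-8,0,0,0,0.5],[0,0,-5,0,0,0,0.5],[0,0,-3,0,0,0,0.5],[0,0,-0.5,0,0,0,0.5],[0,0,0,0,0,0,0.5],[0,0,0,0,0,0,0.5],[0,0,0,0,0,0,0.85],[0,0,0,0,0,0,0.85],[0,0,0,0,0,0,0.85],[0,0,0,0,0,0,0.85]]'
python3 -c "
from h import *
where()"
python3 -m handwheel '[[0,0,25,0,0,0,0.85],[0,0,40,0,0,0,0.85],[0,0,35,0,0,0,1],[-25,19,0,0,0,1.7,1],[-25,19,0,0,0,1.7,1],[-25,19,0,0,0,1.7,1],[-25,19,0,0,0,1.7,1],[-25,19,0,0,0,1.7,1],[-25,19,0,0,0,1.7,1],[-28,19,0,0,0,1.6,1]]'
python3 -m handwheel '[[0,0,0,0,0,0,1],[0,0,0,0,0,0,1],[0,0,0,0,0,0,1],[0,0,0,0,0,0,1],[0,0,0,0,0,0,1],[0,0,0,0,0,0,1],[0,0,0,0,0,0,1],[0,0,0,0,0,0,1],[0,0,0,0,0,0,1],[0,0,0,0,0,0,1]]'
python3 - <<'E'
from h import *
where()
s=snap('scene','mid.png')
for n,P in(('A',(.4532,.0626,.05)),('B',(.632,-.07,.033))):
    u=proj('scene',P); print(n,u.round(),topface('scene',s,*u,P[2]))
E
```

```text
t: 64.75
tcp_pos: [0.631, -0.0705, 0.0152]
tool_rot: [0.746, 0.666, 0.0, -0.0]
force: [-0.1, 0.2, 0.4]
finger_gap: 0.848
gripper_force: 0.0
t 64.8 tcp [631.  -70.5  15.2] ydir -6.6 tilt [0. 0.] F [-0.1  0.2  0.4] gap 0.848 gf 0.0
t: 66.0
tcp_pos: [0.4526, 0.063, 0.1155]
tool_rot: [0.674, 0.739, 0.0, 0.0]
force: [-0.4, 0.2, 0.5]
finger_gap: 1.003
gripper_force: 0.0
t: 67.25
tcp_pos: [0.453, 0.0625, 0.1154]
tool_rot: [0.674, 0.739, 0.0, -0.0]
force: [-0.0, -0.3, 0.4]
finger_gap: 1.0
gripper_force: 0.0
t 67.2 tcp [453.   62.5 115.4] ydir 5.2 tilt [0. 0.] F [-0.  -0.3  0.4] gap 1.0 gf 0.0
A [309. 232.] (array([437.,  59.]), -53.5, array([143.,  76.]), array([89., 87., 83.]))
B [291. 192.] (array([641., -62.]), 1.1, array([57., 41.]), array([149., 146., 135.]))
```

```bash
python3 -m handwheel '[[0,0,-40,0,0,0,1],[0,0,-30,0,0,0,1],[0,0,-13,0,0,0,1],[0,0,0,0,0,0,1],[0,0,0,0,0,0,0.5],[0,0,0,0,0,0,0.5],[0,0,0,0,0,0,0.5],[0,0,0,0,0,0,0.5],[0,0,0,0,0,0,0.5],[0,0,0,0,0,0,0.5]]' 40
python3 -c "
from h import *
where()"
python3 -m handwheel '[[0,0,20,0,0,0,0.5],[0,0,30,0,0,0,0.5],[0,0,30,0,0,0,0.5],[27,-12,0,0,0,-2,0.5],[26,-12,0,0,0,-2,0.5],[26,-12,0,0,0,-2,0.5],[26,-12,0,0,0,-2,0.5],[26,-12,0,0,0,-2,0.5],[26,-12,0,0,0,-1.8,0.5],[27,-9,0,0,0,0,0.5]]'
python3 -m handwheel '[[0,0,0,0,0,0,0.5],[0,0,0,0,0,0,0.5],[0,0,-30,0,0,0,0.5],[0,0,-30,0,0,0,0.5],[0,0,-20,0,0,0,0.5],[0,0,0,0,0,0,0.5],[0,0,0,0,0,0,0.5],[0,0,0,0,0,0,0.5],[0,0,0,0,0,0,0.5],[0,0,0,0,0,0,0.5]]'
python3 -c "
from h import *
where()"
```

```text
t: 68.55
tcp_pos: [0.4537, 0.0625, 0.0335]
tool_rot: [0.674, 0.739, 0.001, 0.001]
force: [-0.4, -0.5, 6.8]
finger_gap: 0.691
gripper_force: 43.9
t 68.5 tcp [453.7  62.5  33.5] ydir 5.3 tilt [ 0.002 -0.   ] F [-0.4 -0.5  6.8] gap 0.691 gf 43.9
t: 69.8
tcp_pos: [0.6372, -0.0189, 0.1123]
tool_rot: [0.747, 0.665, -0.0, -0.0]
force: [-0.2, 0.1, -2.3]
finger_gap: 0.688
gripper_force: 44.2
t: 71.05
tcp_pos: [0.6372, -0.0185, 0.0329]
tool_rot: [0.746, 0.666, 0.0, 0.0]
force: [-0.6, -0.2, -2.2]
finger_gap: 0.689
gripper_force: 44.1
t 71.0 tcp [637.2 -18.5  32.9] ydir -6.6 tilt [ 0.001 -0.   ] F [-0.6 -0.2 -2.2] gap 0.689 gf 44.1
```

Set it down, retreat upward and back clear of the scene, then look.

```bash
python3 -m handwheel '[[0,0,-8,0,0,0,0.5],[0,0,-5,0,0,0,0.5],[0,0,-3,0,0,0,0.5],[0,0,0,0,0,0,0.5],[0,0,0,0,0,0,0.5],[0,0,0,0,0,0,0.5],[0,0,0,0,0,0,0.85],[0,0,0,0,0,0,0.85],[0,0,0,0,0,0,0.85],[0,0,0,0,0,0,0.85]]'
python3 -m handwheel '[[0,0,25,0,0,0,0.85],[0,0,45,0,0,0,0.85],[0,0,50,0,0,0,0.85],[-25,45,25,0,0,0,0.85],[-25,50,0,0,0,0,0.85],[-25,50,0,0,0,0,0.85],[-25,50,0,0,0,0,0.85],[-25,50,0,0,0,0,0.85],[0,0,0,0,0,0,0.85],[0,0,0,0,0,0,0.85]]'
python3 - <<'E'
from h import *
where()
s=snap('scene'); t=snap('top')
b=cv2.resize(s[130:290,220:400],None,fx=2.2,fy=2.2,interpolation=cv2.INTER_CUBIC)
a=cv2.resize(t[120:280,270:440],None,fx=2.2,fy=2.2,interpolation=cv2.INTER_CUBIC)
cv2.imwrite('pics/end.png',np.hstack([b,a])[:,:,::-1])
for n,P in(('A',(.637,-.018,.033)),('B',(.632,-.07,.033))):
    u=proj('scene',P); print(n,u.round(),topface('scene',s,*u,P[2]))
E
```

```text
t: 72.3
tcp_pos: [0.6371, -0.0185, 0.0162]
tool_rot: [0.746, 0.666, 0.0, 0.0]
force: [-0.8, 0.5, 0.3]
finger_gap: 0.849
gripper_force: 0.0
t: 73.55
tcp_pos: [0.5123, 0.2265, 0.1615]
tool_rot: [0.746, 0.666, 0.0, 0.0]
force: [0.2, 0.4, 0.5]
finger_gap: 0.849
gripper_force: 0.0
t 73.5 tcp [512.3 226.5 161.5] ydir -6.5 tilt [ 0.001 -0.   ] F [0.2 0.4 0.5] gap 0.849 gf 0.0
A [280. 198.] (array([637., -16.]), -19.3, array([62., 41.]), array([173., 169., 157.]))
B [291. 192.] (array([634., -67.]), -12.7, array([71., 42.]), array([172., 169., 158.]))
```

View pics/end.png

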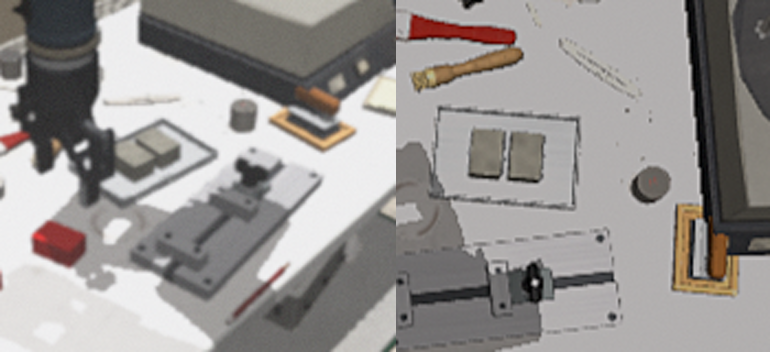

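Both coupons lie flat in the tray, at about (487,153) and (526,157) in the picture. The lap stands in its rest near (715,250), the knob bar lies across the slide, the core hasn't moved and the arm is clear. I'm handing in the job.

```bash
python3 -c "
from station import manip
print(manip.sign_off())"
```

```text
the job is handed in; nothing more can be done
None
```

I handed in the job at about 74 s: both coupons present were clamped, given two double strokes at about 6 mm estimated squeeze and laid face up in the tray, with the lap back on its rest and the knob free; the hand-in returned no verdict.

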